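Unclamp a plywood coupon, gauge it and lay it in the pan

ROBOT

A 7-joint arm with a two-finger parallel gripper is mounted at the origin on a cart in front of the work surface, level with it; the furniture and walls round the work are solid. World frame = base frame: x ahead of the robot, y to its left, z up, the work surface at z = 0. Lengths are in m, angles in rad, forces in N, time in s.
With the tool pointing down it reaches from about 0.35 to 0.9 m from the base axis. Payload 8.1 kg.
Tool frame: the origin (TCP) lies at the very end of the fingers, on their centre line; the grasp point (between the pads) lies 19 mm behind it; z points along the fingers, y is the line along which they close (so a half turn about z gives the same grasp; the last joint's range is limited). The gripper opens to 92 mm and grips with 3 to 60 N. Pads are 19 mm wide; open, the fingers measure 130 mm over their backs; the gripper's body (75 mm by 190 mm) begins 47 mm behind the grasp point.
Start: joints at [-1.422, 0.434, 0.025, 1.573, -0.012, 1.134, -0.075], TCP at [0.156, 0.605, 0.227] pointing down, gripper open.
Joint ranges: [-2.62, 2.62], [-0.44, 2.09], [-1.27, 1.32], [0.08, 2.57], [-1.32, 4.46], [0.12, 2], [-2.74, 2.74]. Speed limits (rad/s): [2.22, 2.22, 3.01, 3.01, 3.14, 3.14, 3.14].

INTERFACE

Orientations are given as a rotation vector (axis times angle).
In Python, from cell import readout, cams, job gives the robot as it stands.
- The arm moves only by the tool drive_tool, never from a script. Its argument "commands" is a list of rows, each a list of 3 entries, a list of its own where there are three numbers: the turn, a rotation vector about the tool's x, y, z in rad, then the shift along the tool's x, y, z in cm, then the gripper's target within -1 to 1 (fully open at 1, half-way at 0, shut at -1). A call has 1 to 20 rows; each row is the pose to reach, as a shift and turn from the pose commanded when the call began, along the tool's axes at that moment; what a row does not reach only later rows make up. A row lasts 1/12 s, in which the tool goes at most 41.7 mm and 7.16 degrees, less where a joint would pass 70% of its speed; a pose out of reach is approached as far as the arm can. A call with a gripper value outside its range is refused whole. The fingers move at their own pace and stop on an object; "newtons" is the grip in N (left out, the last holds). Time passes only in rows, so rows that repeat a pose let the fingers close. It gives the time, the measured TCP pose, the force, the opening and the grip force at its end, in the units of the state.
- readout.observe(): the state, without advancing time (a new reading comes with each control period).
- cams.get_image(name): name is "scene" or "top" or "wrist"; returns the picture (384x512x3 uint8, blue, green, red); there is no depth.
- cams.camera_info(name): a dict with "camera_matrix" (3x3 intrinsics, pixels), "R" (3x3) and "t" (3): a world point X has camera coordinates R X + t. Camera axes: x right, y down, z forward; pixel columns grow to the right and rows downward; lengths in m; the calibration is good to about 2 mm. A picture is of the moment at which its call begins: read the wrist's pose just before it. camera_info takes no time and is no camera call; for the wrist camera it gives the pose at the moment of the call.
- job.sign_off(): hands the job in; it is judged then, once.
The state is a dict: "clock": time; "joints": joint angles; "dq": joint speeds; "joint_efforts": joint torques, N m; "position": TCP position; "ee_rot": TCP orientation; "force": force on the tool from outside, world axes, zero at the start; "ft_torque": the same for the moment, N m; "width": opening from 0.0 (shut) to 1.0 (fully open); "gripper_force": force on a finger pad.
Only numpy, scipy, OpenCV 4.12 (cv2) and the standard library are available. Lean on these libraries where they do the work, as an engineer would, in place of code of your own. Each camera call takes 0.05 s, during which the arm holds its last target. There are 200 camera calls.

TASK

The plywood test coupon in the sloping clamp jig is ready for checking: swing the clamp bar up by its black handle to about its stop and leave it up, then draw the coupon straight down the sloping bed until its upper end is clear of the bar. Slide that same end, which was under the bar, through the window of the steel gap gauge from the flared side until a good 25 mm of it shows behind, and draw it back out. Lay the coupon gently, flat and inside the steel pan, let go, and leave the loose things round the work where they are.

Things in the scene. Friction and masses are not known exactly. Their poses are not given: they have to be found in the camera images.
- clamp_bar (a joint): clamp bar angle, rad: 0 shut, lying across the coupon; grows as the handle is lifted; stop at 0.95. Stiff friction hinge (0.32 N m): the bar stays where it is left. Shut, an 8 mm pin under the bar reaches 9 mm into the coupon's hole, so the coupon cannot be drawn; above 0.3 rad the pin is clear.
- bar_hinge (a point): point on the bar's hinge axis, mid bar width, 42.5 mm left of the bed's centre line and 19 mm off its surface. The hinge axis runs along the bed's x; the point's axes are the bed's. From the hinge at the bed's left (+y) the bar (steel, 22 mm wide, 11 mm thick) reaches across to the right (-y).
- bar_handle (a point): middle of the black turned handle (20 to 24 mm diameter, 56 mm long along the bar) on the bar's free end, 128 mm from the hinge axis; moves with the bar. Shut, it stands out past the bed's right side, free all round. Pinched across its diameter (fingers closing along the bed's x) it can be carried round its arc with the tool's direction unchanged: it turns between the pads.
- jig_bed: sloping aluminium bed of the fixed jig, 26 degrees, low end towards the robot. Origin: on its surface under the clamped coupon's centre, 95 mm above the table; x uphill, y left, z square off the bed. Surface x -20 to 84, y -50 to 50 mm: the coupon's lower 50 mm overhang in free air. Guide rails 7 mm high leave the coupon 2 mm a side.
- coupon: loose plywood coupon, 140 x 50 x 12 mm, about 0.07 kg, one 18 mm through hole 30 mm from its centre towards the end under the bar. Origin: centre of its underside; x along its length towards that end, z its upper face. Clamped, its frame coincides with the bed's; with the bar up it stays there by friction. Drawn 55 mm or more down the bed it is clear of the bar.
- coupon_tip (a point): middle of the coupon's end face on the upper, holed end (70 mm from the centre, at mid thickness)
- gauge_window (a point): centre of the window of the fixed steel gap gauge, 58 mm above the table. Window 56 mm wide (y), 16 mm high (z), in a wall 20 mm thick (x -10 to 10 mm); x is the way through, away from the robot. Flared lips on the robot's side reach 24 mm ahead of the centre, open to 28 x 70 mm. Gauge 90 mm high, 112 mm wide, base 80 mm long.
- pan: fixed shallow open steel pan, 182 (x) x 122 (y) x 31 mm over its rolled rim, inside 170 x 110 mm, floor 3 mm thick. Origin: centre of its underside. The coupon goes in with its length along the pan's length.
- mug: loose white mug, bystander, 89 mm high; origin at its foot
- tape_roll_brown: loose roll of brown tape lying flat, bystander, 105 mm across, 48 mm high; origin at its foot
- seal_tin: loose round steel tin, bystander, 64 mm across, 54 mm high; origin at its foot
- marker: loose marker pen lying down, bystander, 135 mm long; origin under its middle
- clamp_jig: the fixed jig as a whole (grey base 136 x 120 mm, uprights, bed, bar). Origin: under its middle, on the table. A stop at the bed's top has a lip over the coupon's last 10 mm (3 mm above it), so it can only slide out. The bar (over bed x 19 to 41 mm), when raised, stands square off the bed and leans over the coupon: a tool square to the bed clears it, an upright one fouls it.
Not all that is in view belongs to the job. Of the things like the coupon, leave any that is pink; of the rest the smaller one is meant.

How it is judged:
On the way, in this order (a step that is already met when the one before it is completed fails the run):
1. the clamp bar is swung up, 0.65 rad or more (value of joint clamp_bar above 0.65 rad), for 0.2 s.
2. the coupon is slid straight down the bed from under the raised bar: 45 mm or more, still within 20 mm of the bed's plane, within 20 mm of its centre line and in line with it (0.2 rad) (value of joint clamp_bar above 0.6 rad and x of coupon in the frame of jig_bed below -0.045 m and z of coupon_tip in the frame of jig_bed between -0.02 and 0.026 m and x of coupon_tip in the frame of jig_bed above -0.04 m and y of coupon in the frame of jig_bed between -0.02 and 0.02 m and angle between the x axis of coupon and the x axis of jig_bed, either way round below 0.2 rad), for 0.05 s.
3. the coupon's holed end is through the gauge window from the flared side, 15 mm or more out behind (25 mm past the window's centre) (x of coupon_tip in the frame of gauge_window above 0.025 m and x of coupon in the frame of gauge_window below 0 m and z of coupon_tip in the frame of gauge_window between -0.012 and 0.012 m and y of coupon_tip in the frame of gauge_window between -0.015 and 0.015 m and angle between the x axis of coupon and the x axis of gauge_window, either way round below 0.25 rad), for 0.1 s.
At the end, for the whole second after the job is handed in: The coupon lies flat (within 0.06 rad, upper face up) and at rest on the pan's floor, wholly inside the pan, its centre within 20 mm lengthwise and 30 mm crosswise of the pan's; the clamp bar is still up (over 0.6 rad) (value of joint clamp_bar above 0.6 rad and x of coupon in the frame of pan between -0.02 and 0.02 m and y of coupon in the frame of pan between -0.03 and 0.03 m and z of coupon in the frame of pan below 0.007 m and angle between coupon's own z axis and vertical below 0.06 rad and linear speed of coupon below 0.02 m/s); the robot touches nothing.
It fails at once if the coupon is dropped: over 0.7 m/s with no finger on it (contact force between the fingers and coupon below 0.02 N and linear speed of coupon above 0.7 m/s).
It fails at once if the mug, the tape roll, the tin or the marker is moved by more than 25 mm (distance of any of mug, tape_roll_brown, seal_tin, marker from where it was at the start of the episode above 0.025 m).
It also fails if it takes over 58 s, if anything falls off the work surface, if the arm or the gripper's body presses on something with over 40 N, if the wrist force passes 120 N, or if a joint passes its speed limit or range.

## Working session

There is one attempt and no reset: what is moved stays moved. The work goes in short steps, Python scripts to look and compute and a tool call to move; the robot and the scene stay as the last step left them, time stands still between calls to the robot, and variables do not carry over. Pictures are saved under pics/ and viewed, at most 13 in all, crops included, and the job is handed in when it is done.

Besides the shell and the picture viewer there is one more tool, called by a JSON object that holds its "op" and its "data". drive_tool: Moves the arm, as the interface text tells. Its arguments: {"type":"object","properties":{"commands":{"type":"array"},"newtons":{"type":"number"}},"required":["commands"]}

```bash
ls; mkdir -p pics
python3 - <<'E'
from cell import readout,cams
import cv2,numpy as np
s=readout.observe();print(s)
for n in ["scene","top","wrist"]:
    i=cams.camera_info(n);print(n,i)
a=cams.get_image("scene");b=cams.get_image("top")
cv2.imwrite("pics/scene0.png",a);cv2.imwrite("pics/top0.png",b)
E
```

```text
pics
{'clock': 0.0, 'joints': array([-1.42157944,  0.43522192,  0.02498272,  1.57411219, -0.01160351,
        1.1339811 , -0.07507951]), 'dq': array([-0.0009787 ,  0.00134704,  0.00021274,  0.00025014, -0.00213654,
        0.00049106, -0.00097075]), 'joint_efforts': array([ 2.58644795e-04, -6.67844868e+01,  9.85176712e-01, -3.14454854e+01,
       -6.05620793e-02,  4.26256971e-02,  1.55927246e-04]), 'position': array([0.15565956, 0.60477443, 0.2259399 ]), 'ee_rot': array([-3.94595019e-01, -3.11665717e+00,  2.47636526e-03]), 'force': array([-0.71667189, -0.07423197, -0.22047948]), 'ft_torque': array([ 0.03016336, -0.07953589, -0.00228397]), 'gripper_force': 0.0, 'width': 0.9982807884722806}
scene {'camera_matrix': array([[498.51172932,   0.        , 250.83567206],
       [  0.        , 498.51172932, 193.22502975],
       [  0.        ,   0.        ,   1.        ]]), 'R': array([[ 0.64369146, -0.7652803 , -0.00271517],
       [-0.37105572, -0.30899495, -0.87569388],
       [ 0.6693123 ,  0.56468415, -0.48285904]]), 't': array([-0.42597075,  0.30565528,  1.21016066])}
top {'camera_matrix': array([[403.1654455 ,   0.        , 256.32313398],
       [  0.        , 403.1654455 , 187.14360178],
       [  0.        ,   0.        ,   1.        ]]), 'R': array([[-0.03792802, -0.99927196,  0.00412574],
       [-0.97792007,  0.03626787, -0.20580813],
       [ 0.20550866, -0.01184054, -0.97858367]]), 't': array([-0.038797  ,  0.59841241,  1.52357069])}
wrist {'camera_matrix': array([[299.24234379,   0.        , 251.55245824],
       [  0.        , 299.24234379, 190.53249759],
       [  0.        ,   0.        ,   1.        ]]), 'R': array([[ 2.48971065e-01,  9.68510552e-01, -8.48559445e-04],
       [ 9.21805142e-01, -2.36695715e-01,  3.07002312e-01],
       [ 2.97134128e-01, -7.72168988e-02, -9.51708391e-01]]), 't': array([-0.62574464, -0.0390213 ,  0.39093016])}
```

View pics/scene0.png

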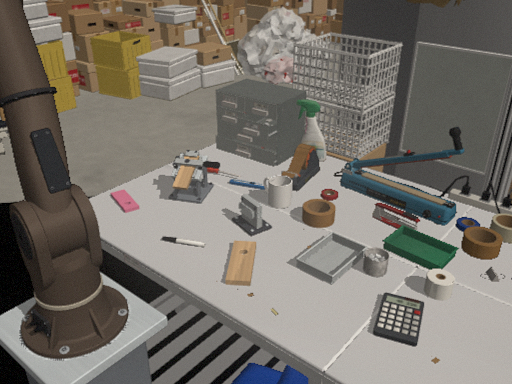

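View pics/top0.png

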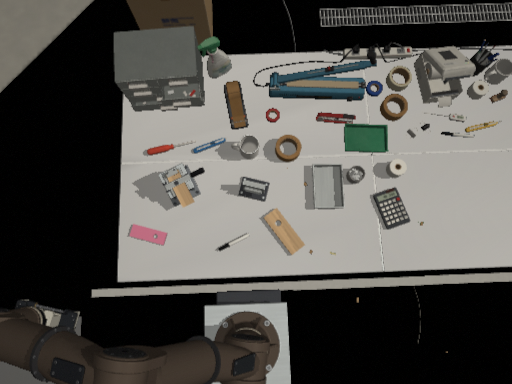

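The scene view shows the jig at (192,178), the gauge at (252,215), the pan at (332,257), the mug at (279,192), the brown tape at (319,212) and the tin at (375,262). The top view shows the jig at (181,187), the gauge at (254,188) and the pan at (328,187).

Three things could be taken for the coupon (top pixels):
- Plywood piece in the jig, (178,190).
- Larger loose board, (284,231).
- Pink one, (148,235).

I choose the small plywood piece in the jig and check it in a close crop.

```bash
cat > h.py <<'E'
import numpy as np,cv2
from scipy.spatial.transform import Rotation as Ro
from cell import readout,cams
def ray(n,uv,info=None):
    i=info or cams.camera_info(n);R,t,K=i["R"],i["t"],i["camera_matrix"]
    return -R.T@t, R.T@np.linalg.inv(K)@np.array([uv[0],uv[1],1.])
def onz(n,uv,z,info=None):
    o,d=ray(n,uv,info);return o+d*(z-o[2])/d[2]
def tri(obs):
    A=np.zeros((3,3));b=np.zeros(3);rs=[]
    for n,uv,*i in obs:
        o,d=ray(n,uv,*i);d=d/np.linalg.norm(d);P=np.eye(3)-np.outer(d,d);A+=P;b+=P@o;rs.append((o,P))
    X=np.linalg.solve(A,b);return X,[np.linalg.norm(P@(X-o)) for o,P in rs]
def proj(n,X,info=None):
    i=info or cams.camera_info(n);p=i["camera_matrix"]@(i["R"]@np.asarray(X)+i["t"]);return p[:2]/p[2]
E
python3 - <<'E'
from h import *
s=cv2.imread("pics/scene0.png");t=cv2.imread("pics/top0.png")
def c(im,x,y,w,h):return cv2.resize(im[y:y+h,x:x+w],(400,300),interpolation=cv2.INTER_CUBIC)
o=np.vstack([np.hstack([c(t,145,157,80,60),c(s,155,145,80,60)]),np.hstack([c(t,220,160,80,60),c(s,215,185,80,60)])])
cv2.imwrite("pics/crop1.png",o)
for n,uv,z in [("top",(181,187),.1),("top",(254,188),.05),("top",(328,187),.03),("top",(249,148),.05),("top",(288,148),.04),("top",(356,174),.05),("top",(209,145),0.01),("top",(233,242),.01)]: print(uv,onz(n,uv,z).round(3))
E
```

```text
(181, 187) [0.6   0.228 0.1  ]
(254, 188) [ 0.596 -0.052  0.05 ]
(328, 187) [ 0.593 -0.349  0.03 ]
(249, 148) [ 0.762 -0.038  0.05 ]
(288, 148) [ 0.759 -0.197  0.04 ]
(356, 174) [ 0.638 -0.461  0.05 ]
(209, 145) [0.794 0.128 0.01 ]
(233, 242) [0.39  0.039 0.01 ]
```

View pics/crop1.png

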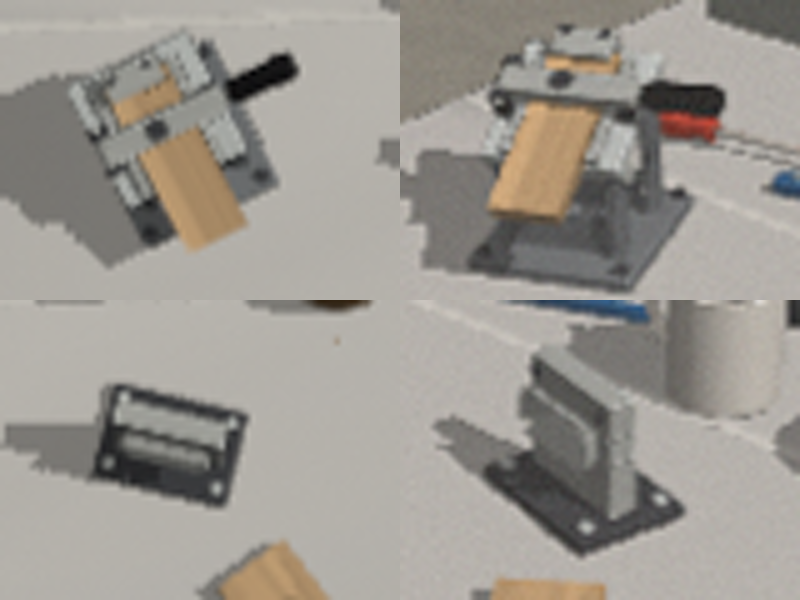

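The crop shows that the piece in the jig is plain small plywood with its hole under the bar, so it is the coupon. Its low end corners are at top pixels (184,207) and (194,202), and the black handle is at (197.4,172.2). The jig is yawed about +25° and the gauge about -11°.

Run:
```python
from h import *
s=readout.observe();i=cams.camera_info("wrist")
Rt=Ro.from_rotvec(s["ee_rot"]).as_matrix();C=-i["R"].T@i["t"]
print("tool R",Rt.round(3).tolist());print("cam in tool",(Rt.T@(C-s["position"])).round(4),"axes",(Rt.T@i["R"].T).round(3).tolist())
a,b,h=onz("top",(184,207),.0751),onz("top",(194,201.8),.0751),onz("top",(197.4,172.2),.125)
print(a,b,h,np.linalg.norm(a-b))
m=(a+b)/2;S,Cc=np.sin(np.radians(26)),np.cos(np.radians(26))
# bed coords horizontally: low mid X=-70C-12S ; handle X=30C-19S,Y=-.0855
d1=np.array([-.07*Cc-.012*S,0]);d2=np.array([.03*Cc-.019*S,-.0855])
v=h[:2]-m[:2];w=d2-d1
yaw=np.arctan2(v[1],v[0])-np.arctan2(w[1],w[0]);print("yaw",np.degrees(yaw),np.linalg.norm(v),np.linalg.norm(w))
e=b-a;print("edge yaw",np.degrees(np.arctan2(e[1],e[0]))+90)
R=np.array([[np.cos(yaw),-np.sin(yaw)],[np.sin(yaw),np.cos(yaw)]])
print("origin",m[:2]-R@d1,h[:2]-R@d2)
```

```text
tool R [[-0.968, 0.249, -0.0], [0.249, 0.968, -0.001], [-0.0, -0.001, -1.0]]
cam in tool [ 0.083   0.0013 -0.1575] axes [[0.0, -0.952, -0.307], [1.0, 0.0, 0.001], [-0.001, -0.307, 0.952]]
[0.52596341 0.22077307 0.0751    ] [0.5448846 0.1821156 0.0751   ] [0.64969522 0.16122337 0.125     ] 0.04303965572190582
yaw 25.1731926882117 0.12114304713283035 0.12184566526125626
edge yaw 26.079791414303777
origin [0.5971251  0.23044342] [0.59646234 0.23067669]
```

```bash
cat >> h.py <<'E'
S,C=np.sin(np.radians(26)),np.cos(np.radians(26))
O=np.array([.597,.2305,.095]);YAW=np.radians(25.2)
def bedR(): 
    return Ro.from_euler('zy',[YAW,-np.radians(26)]).as_matrix()
def bed(p): return O+bedR()@np.asarray(p)
def go(R,p,q=""):
    s=readout.observe();R0=Ro.from_rotvec(s["ee_rot"]).as_matrix()
    print(q,"turn",Ro.from_matrix(R0.T@R).as_rotvec().round(4).tolist(),"cm",(100*R0.T@(np.asarray(p)-s["position"])).round(2).tolist())
def yz(y,z):
    y,z=np.asarray(y),np.asarray(z);return np.column_stack([np.cross(y,z),y,z])
def handR(): B=bedR();return yz(B[:,0],-B[:,2])
def coupR(): B=bedR();return yz(B[:,1],-B[:,2])
E
python3 - <<'E'
from h import *
print(bed([.030,-.0855,.019]),bed([.030,-.0855,.09]),handR().round(3).tolist())
go(handR(),bed([.030,-.0855,.09]),"pre")
E
```

```text
[0.64578836 0.16591067 0.13993511] [0.61466401 0.16591067 0.20374949] [[-0.383, 0.813, 0.438], [0.905, 0.426, -0.0], [-0.187, 0.397, -0.899]]
pre turn [-0.3, -0.3602, 0.8638] cm [-55.39, -31.07, 2.28]
```

```bash
sed -i "s/'zy'/'ZY'/" h.py
python3 - <<'E'
from h import *
print(bed([.030,-.0855,.019]),bed([.030,-.0855,.09]),handR().round(3).tolist())
go(handR(),bed([.030,-.0855,.09]),"pre")
go(handR(),bed([.030,-.0855,.12]),"pre-high")
E
```

```text
[0.65026537 0.16107159 0.12522822] [0.62210322 0.14781948 0.1890426 ] [[-0.426, 0.813, 0.397], [0.905, 0.383, 0.187], [0.0, 0.438, -0.899]]
pre turn [-0.4252, -0.1987, 0.8638] cm [-56.57, -32.63, 3.75]
pre-high turn [-0.4252, -0.1987, 0.8638] cm [-55.55, -33.47, 1.06]
```

{"op": "drive_tool", "data": {"commands": [[[0,0,0.1],[-4,-2,-3],1],[[0,0,0.2],[-8,-4,-4],1],[[-0.4252,-0.1987,0.8638],[-55.5,-33.5,-3],1],[[-0.4252,-0.1987,0.8638],[-55.5,-33.5,-3],1],[[-0.4252,-0.1987,0.8638],[-55.5,-33.5,-3],1],[[-0.4252,-0.1987,0.8638],[-55.5,-33.5,-3],1],[[-0.4252,-0.1987,0.8638],[-55.5,-33.5,-3],1],[[-0.4252,-0.1987,0.8638],[-55.5,-33.5,-3],1],[[-0.4252,-0.1987,0.8638],[-55.5,-33.5,-3],1],[[-0.4252,-0.1987,0.8638],[-55.5,-33.5,-3],1],[[-0.4252,-0.1987,0.8638],[-55.5,-33.5,-3],1],[[-0.4252,-0.1987,0.8638],[-55.5,-33.5,-3],1],[[-0.4252,-0.1987,0.8638],[-55.5,-33.5,-3],1],[[-0.4252,-0.1987,0.8638],[-55.5,-33.5,-3],1],[[-0.4252,-0.1987,0.8638],[-55.5,-33.5,-3],1],[[-0.4252,-0.1987,0.8638],[-55.5,-33.5,-3],1],[[-0.4252,-0.1987,0.8638],[-55.5,-33.5,-3],1],[[-0.4252,-0.1987,0.8638],[-55.5,-33.5,-3],1]]}}

```text
clock: 1.6
position: [0.6113, 0.1384, 0.2563]
ee_rot: [1.533, 2.397, 0.554]
force: [-1.1, -0.1, -1.2]
width: 1.0
gripper_force: 0.0
```

Run:
```python
from h import *
i=cams.camera_info("wrist");np.save("i1.npy",i,allow_pickle=True)
a=cams.get_image("wrist");cv2.imwrite("pics/w1.png",a)
for q in ([.03,-.0855,.019],[-.07,.025,.012],[-.07,-.025,.012],[.03,0,.0245],[-.02,.05,0],[-.02,-.05,0]): print(q,proj("wrist",bed(q),i).round(0))
go(handR(),bed([.03,-.0855,.12]))
```

```text
[0.03, -0.0855, 0.019] [234. 177.]
[-0.07, 0.025, 0.012] [123.  60.]
[-0.07, -0.025, 0.012] [130. 116.]
[0.03, 0, 0.0245] [231.  88.]
[-0.02, 0.05, 0] [178.  33.]
[-0.02, -0.05, 0] [186. 139.]
 turn [-0.0006, 0.0004, -0.0034] cm [0.09, -1.68, 3.64]
```

View pics/w1.png

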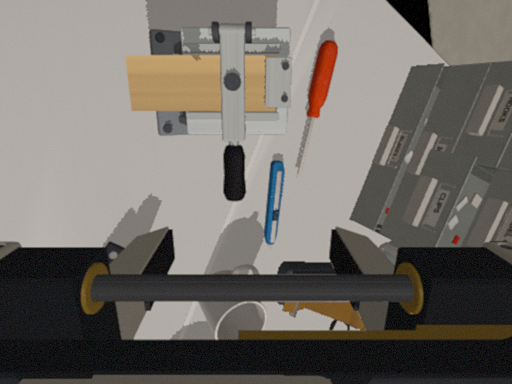

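The wrist view shows the bar running down from the hinge at (232,30) to the handle, which spans (233,145) to (235,200). The coupon's low end is at x≈131, y 55–111. That is about 5 px off my prediction, so I refit the jig's x, y and yaw from these points.

Run:
```python
from h import *
import h
from scipy.optimize import least_squares
i=np.load("i1.npy",allow_pickle=True).item();a=cv2.imread("pics/w1.png")
hsv=cv2.cvtColor(a,cv2.COLOR_BGR2HSV)
m=cv2.inRange(hsv,(8,70,80),(25,255,255));m[:,222:]=0;m[130:]=0
ys,xs=np.where(m>0)
L=[(x,np.where(m[:,x])[0].min(),np.where(m[:,x])[0].max()) for x in range(140,215,15)];print(L)
print([(y,np.where(m[y])[0].min()) for y in range(58,110,10)])
k=cv2.inRange(a,(0,0,0),(60,60,60));k=k[143:204,215:255];yy,xx=np.where(k>0);print("handle",xx.min()+215,xx.max()+215,yy.min()+143,yy.max()+143,xx.mean()+215,yy.mean()+143)
lx=np.median([np.where(m[y])[0].min() for y in range(62,106,4)])-.5
obs=[([-.07,0,.012],(lx,None))]
t=np.polyfit([l[0] for l in L],[l[1]-.5 for l in L],1);b=np.polyfit([l[0] for l in L],[l[2]+.5 for l in L],1)
obs+= [([-.065,.025,.012],('t',0)),([0.015,.025,.012],('t',0)),([-.065,-.025,.012],('b',0)),([.015,-.025,.012],('b',0)),([.03,-.0855,.019],(xx.mean()+215,yy.mean()+143))]
def f(v):
    h.O=np.array([v[0],v[1],.095]);h.YAW=v[2];r=[]
    for X,(u,w) in obs:
        p=proj("wrist",bed(X),i)
        if u=='t': r.append(p[1]-np.polyval(t,p[0]))
        elif u=='b': r.append(p[1]-np.polyval(b,p[0]))
        else:
            r.append(p[0]-u)
            if w: r.append(p[1]-w)
    return r
s=least_squares(f,[.597,.2305,np.radians(25.2)]);print(s.x,np.degrees(s.x[2]),np.round(s.fun,1))
```

```text
[(140, np.int64(55), np.int64(110)), (155, np.int64(55), np.int64(110)), (170, np.int64(55), np.int64(110)), (185, np.int64(55), np.int64(111)), (200, np.int64(55), np.int64(110))]
[(58, np.int64(126)), (68, np.int64(127)), (78, np.int64(128)), (88, np.int64(129)), (98, np.int64(130)), (108, np.int64(132))]
handle 224 244 145 200 233.8 172.66346153846155
[0.59670529 0.23519334 0.42662112] 24.443589670616493 [-0.3 -0.1  0.4 -0.2 -0.3  0.3  0.1]
```

```bash
sed -i "s/^O=.*/O=np.array([.5967,.2352,.095]);YAW=.42662/" h.py
python3 - <<'E'
from h import *
go(handR(),bed([.03,-.0855,.04]),"above")
go(handR(),bed([.03,-.0855,.003]),"grasp")
for k in range(1,15):
    t=.93*k/14;print(np.round([12.8*(1-np.cos(t)),-12.8*np.sin(t)],2).tolist(),end=" ")
E
```

```text
above turn [-0.0006, -0.0054, 0.0085] cm [0.52, -1.62, 11.66]
grasp turn [-0.0006, -0.0054, 0.0085] cm [0.5, -1.62, 15.36]
[0.03, -0.85] [0.11, -1.7] [0.25, -2.53] [0.45, -3.36] [0.7, -4.17] [1.0, -4.97] [1.36, -5.74] [1.77, -6.49] [2.22, -7.2] [2.72, -7.89] [3.27, -8.54] [3.86, -9.16] [4.48, -9.73] [5.15, -10.26]
```

{"op": "drive_tool", "data": {"commands": [[[0,-0.005,0.0085],[0.5,-1.6,4],1],[[0,-0.005,0.0085],[0.5,-1.6,8],1],[[0,-0.005,0.0085],[0.5,-1.6,11.7],1],[[0,-0.005,0.0085],[0.5,-1.6,13.5],1],[[0,-0.005,0.0085],[0.5,-1.6,15.3],1],[[0,-0.005,0.0085],[0.5,-1.6,15.3],1],[[0,-0.005,0.0085],[0.5,-1.6,15.3],-1],[[0,-0.005,0.0085],[0.5,-1.6,15.3],-1],[[0,-0.005,0.0085],[0.5,-1.6,15.3],-1],[[0,-0.005,0.0085],[0.5,-1.6,15.3],-1],[[0,-0.005,0.0085],[0.5,-1.6,15.3],-1],[[0,-0.005,0.0085],[0.5,-1.6,15.3],-1],[[0,-0.005,0.0085],[0.5,-1.6,15.3],-1],[[0,-0.005,0.0085],[0.5,-1.6,15.3],-1],[[0,-0.005,0.0085],[0.5,-1.6,15.3],-1],[[0,-0.005,0.0085],[0.5,-1.6,15.3],-1]], "newtons": 20}}

```text
clock: 2.98
position: [0.6553, 0.1697, 0.1122]
ee_rot: [1.536, 2.394, 0.554]
force: [-0.1, 0.4, 0.2]
width: 0.326
gripper_force: 0.0
```

{"op": "drive_tool", "data": {"commands": [[[0,0,0],[0,0,0],-1],[[0,0,0],[0,0,0],-1],[[0,0,0],[0,0,0],-1],[[0,0,0],[0,0,0],-1],[[0,0,0],[0,0,0],-1]]}}

```text
clock: 3.4
position: [0.6538, 0.169, 0.111]
ee_rot: [1.538, 2.396, 0.551]
force: [-4.9, -3.1, -0.7]
width: 0.229
gripper_force: 19.9
```

Run:
```python
from h import *
go(handR(),bed([.03,-.0855,.003]),"err")
```

```text
err turn [-0.0024, -0.0022, 0.0024] cm [-0.16, 0.09, 0.06]
```

{"op": "drive_tool", "data": {"commands": [[[0,0,0],[0.03,0,-0.85],-1],[[0,0,0],[0.11,0,-1.7],-1],[[0,0,0],[0.25,0,-2.53],-1],[[0,0,0],[0.45,0,-3.36],-1],[[0,0,0],[0.7,0,-4.17],-1],[[0,0,0],[1.0,0,-4.97],-1],[[0,0,0],[1.36,0,-5.74],-1],[[0,0,0],[1.77,0,-6.49],-1],[[0,0,0],[2.22,0,-7.2],-1],[[0,0,0],[2.72,0,-7.89],-1],[[0,0,0],[3.27,0,-8.54],-1],[[0,0,0],[3.86,0,-9.16],-1],[[0,0,0],[4.48,0,-9.73],-1],[[0,0,0],[4.95,0,-10.1],-1],[[0,0,0],[4.95,0,-10.1],-1],[[0,0,0],[4.95,0,-10.1],-1],[[0,0,0],[4.95,0,-10.1],-1]]}}

```text
clock: 4.82
position: [0.5921, 0.1968, 0.2024]
ee_rot: [1.537, 2.398, 0.552]
force: [-9.2, -0.0, -7.9]
width: 0.23
gripper_force: 20.3
```

Run:
```python
from h import *
s=readout.observe();p=bedR().T@(s["position"]-O);print(p, np.arcsin((p[2]+.016-.019)/.128),s["width"],s["force"])
```

```text
[ 0.02899142 -0.03303548  0.10530028] 0.9259979439132708 0.2297726635410473 [-9.20691109 -0.04284421 -7.88387006]
```

Run:
```python
from h import *
p=bedR().T@(readout.observe()["position"]-O)
go(handR(),bed([-.055,0,.22]),"mid")
go(coupR(),bed([-.055,0,.16]),"pre")
go(coupR(),bed([-.055,0,.09]),"pre2")
```

```text
mid turn [-0.0023, -0.0041, 0.0036] cm [3.38, -8.41, -11.44]
pre turn [0.0014, -0.0051, -1.5672] cm [3.36, -8.4, -5.44]
pre2 turn [0.0014, -0.0051, -1.5672] cm [3.33, -8.38, 1.56]
```

{"op": "drive_tool", "data": {"commands": [[[0,0,0],[0,0,0],0.3],[[0,0,0],[0,0,0],0.3],[[0,0,0],[0,0,0],0.3],[[0,0,0],[0,0,0],0.3],[[0,0,0],[0,0,0],0.3],[[0,0,0],[0,0,-3],0.5],[[0,0,0],[0,0,-7],0.5],[[0,0,0],[0,0,-11],0.5],[[0,0,-0.12],[1,-2.5,-11.4],0.5],[[0,0,-0.24],[2,-5,-11.4],0.5],[[0,0,-0.36],[3.4,-8.4,-11.4],0.5],[[0,0,-0.48],[3.4,-8.4,-11.4],0.5],[[0,0,-0.6],[3.4,-8.4,-11.4],0.5],[[0,0,-0.72],[3.4,-8.4,-11.4],0.5],[[0,0,-0.84],[3.4,-8.4,-10],0.5],[[0,0,-0.96],[3.4,-8.4,-9],0.5],[[0,0,-1.08],[3.4,-8.4,-8],0.5],[[0,0,-1.2],[3.4,-8.4,-7],0.5],[[0,0,-1.32],[3.4,-8.4,-6],0.5],[[0,0,-1.44],[3.4,-8.4,-5.4],0.5]]}}

```text
clock: 6.48
position: [0.491, 0.1859, 0.2148]
ee_rot: [-0.404, 2.667, 0.173]
force: [-1.2, 1.5, 0.3]
width: 0.754
gripper_force: 0.0
```

Run:
```python
from h import *
s=readout.observe();print(s["joints"].round(2),s["width"])
go(coupR(),bed([-.055,0,.10]),"pre")
go(coupR(),bed([-.055,0,.0005]),"grasp")
```

```text
[-1.28  0.03  0.85  2.27 -0.06  0.39  1.49] 0.7536288222218034
pre turn [0.0017, 0.0024, -0.1262] cm [0.3, 0.06, 5.88]
grasp turn [0.0017, 0.0024, -0.1262] cm [0.32, 0.05, 15.83]
```

{"op": "drive_tool", "data": {"commands": [[[0,0,-0.126],[0.3,0,3],0.7],[[0,0,-0.126],[0.3,0,6],0.7],[[0,0,-0.126],[0.3,0,9],0.7],[[0,0,-0.126],[0.3,0,11],0.7],[[0,0,-0.126],[0.3,0,11],0.7],[[0,0,-0.126],[0.3,0,11],0.7]]}}

```text
clock: 6.98
position: [0.532, 0.2035, 0.1112]
ee_rot: [-0.561, 2.639, 0.134]
force: [-0.5, 0.2, -0.3]
width: 0.852
gripper_force: 0.0
```

Run:
```python
from h import *
i=cams.camera_info("wrist")
a=cams.get_image("wrist")
for q in ([-.07,.025,.012],[-.07,-.025,.012],[-.03,.025,.012],[-.03,-.025,.012]):
    p=proj("wrist",bed(q),i);print(p.round(1));cv2.circle(a,tuple(int(v) for v in p.round()),2,(255,0,255),-1)
for q in ([-.07,.025,0],[-.07,-.025,0]):
    p=proj("wrist",bed(q),i);cv2.circle(a,tuple(int(v) for v in p.round()),2,(0,255,0),-1)
cv2.imwrite("pics/w2.png",a)
s=readout.observe();print(s["joints"].round(2),s["width"])
go(coupR(),bed([-.055,0,.0005]),"grasp")
```

```text
[290.  202.2]
[216.5 202.8]
[288.3 254.4]
[218.9 255. ]
[-0.77  0.32  0.37  2.27 -0.74  0.16  2.25] 0.8518013164435384
grasp turn [0.0001, -0.0017, -0.0087] cm [-0.21, 0.24, 4.74]
```

View pics/w2.png

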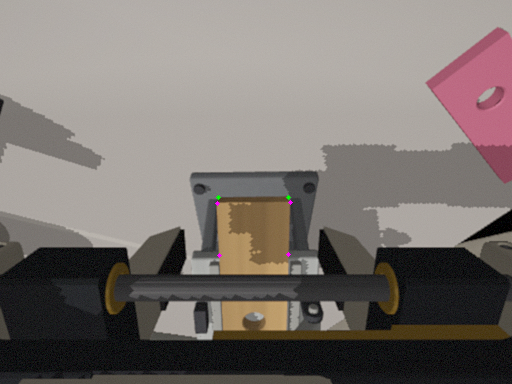

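The wrist view shows the drawn model points falling on the coupon's end corners (217,202) and (290,202), so the jig pose holds. The hole is visible at (254,320). Joint 6 is near its lower limit, so I grip further uphill at x = -42 mm for reach.

Run:
```python
from h import *
go(coupR(),bed([-.042,0,.03]),"near")
go(coupR(),bed([-.042,0,.0005]),"grasp")
```

```text
near turn [0.0001, -0.0017, -0.0087] cm [-1.5, 0.25, 1.78]
grasp turn [0.0001, -0.0017, -0.0087] cm [-1.51, 0.25, 4.73]
```

{"op": "drive_tool", "data": {"commands": [[[0,0,0],[-1.3,0.05,0],0.7],[[0,0,0],[-1.3,0.05,1],0.7],[[0,0,0],[-1.3,0.05,2],0.7],[[0,0,0],[-1.3,0.05,2],0.7],[[0,0,0],[-1.3,0.05,2],0.7]]}}

```text
clock: 7.45
position: [0.55, 0.2142, 0.1037]
ee_rot: [-0.564, 2.633, 0.136]
force: [0.6, -0.0, -0.2]
width: 0.85
gripper_force: 0.0
```

Run:
```python
from h import *
s=readout.observe();print(s["joints"].round(3),s["width"],s["force"])
go(coupR(),bed([-.042,0,.0005]),"grasp")
```

```text
[-0.732  0.36   0.325  2.236 -0.783  0.146  2.294] 0.8497834203756093 [ 0.556252   -0.03908713 -0.20715527]
grasp turn [0.0016, 0.0022, -0.0049] cm [-0.01, -0.03, 2.97]
```

{"op": "drive_tool", "data": {"commands": [[[0,0.1,0],[0.4,0,1],0.7],[[0,0.1,0],[0.4,0,2],0.7],[[0,0.1,0],[0.4,0,3],0.7],[[0,0.1,0],[0.4,0,3],0.7],[[0,0.1,0],[0.4,0,3],0.7]]}}

```text
clock: 7.87
position: [0.5582, 0.2184, 0.0735]
ee_rot: [-0.586, 2.731, 0.11]
force: [-0.1, 0.2, 0.3]
width: 0.848
gripper_force: 0.0
```

Run:
```python
from h import *
s=readout.observe();print(s["joints"].round(3),s["width"],s["force"],bedR().T@(s["position"]-O))
go(coupR(),bed([-.046,0,.000]),"grasp")
```

```text
[-0.807  0.459  0.445  2.157 -0.761  0.278  2.263] 0.8480484061595912 [-0.12695653  0.16415718  0.3085604 ] [-0.04712929  0.00063252 -0.0009148 ]
grasp turn [0.0021, -0.0983, -0.0043] cm [-0.1, -0.06, -0.1]
```

{"op": "drive_tool", "data": {"commands": [[[0,0,0],[0,0,-0.1],0],[[0,0,0],[0,0,-0.1],-0.5],[[0,0,0],[0,0,-0.1],-0.5],[[0,0,0],[0,0,-0.1],-0.5],[[0,0,0],[0,0,-0.1],-0.5],[[0,0,0],[0,0,-0.1],-0.5],[[0,0,0],[0,0,-0.1],-0.5],[[0,0,0],[0,0,-0.1],-0.5],[[0,0,0],[0,0,-0.1],-0.5],[[0,0,0],[0,0,-0.1],-0.5]], "newtons": 25}}

```text
clock: 8.7
position: [0.5583, 0.2178, 0.0746]
ee_rot: [-0.585, 2.732, 0.11]
force: [-1.8, -2.2, 3.5]
width: 0.537
gripper_force: 25.0
```

Run:
```python
from h import *
s=readout.observe();R=Ro.from_rotvec(s["ee_rot"]).as_matrix();print((R.T@bedR()).round(3).tolist(),bedR().T@(s["position"]-O))
go(R,s["position"]-.02*bedR()[:,0],"pull20")
```

```text
[[-0.995, 0.005, 0.099], [0.005, 1.0, 0.002], [-0.099, 0.002, -0.995]] [-4.68681641e-02  4.57120585e-05  1.35222191e-04]
pull20 turn [0.0, 0.0, 0.0] cm [1.99, -0.01, 0.2]
```

{"op": "drive_tool", "data": {"commands": [[[0,0,0],[0.5,0,0.05],-0.5],[[0,0,0],[1,0,0.1],-0.5],[[0,0,0],[1.5,0,0.15],-0.5],[[0,0,0],[2,0,0.2],-0.5],[[0,0,0],[2.5,0,0.25],-0.5],[[0,0,0],[3,0,0.3],-0.5]]}}

```text
clock: 9.2
position: [0.5327, 0.2066, 0.0609]
ee_rot: [-0.585, 2.732, 0.11]
force: [0.4, -0.6, 2.0]
width: 0.541
gripper_force: 25.0
```

Run:
```python
from h import *
s=readout.observe();R=Ro.from_rotvec(s["ee_rot"]).as_matrix();print(s["joints"].round(3),(R.T@bedR()).round(3).tolist(),bedR().T@(s["position"]-O))
```

```text
[-0.754  0.441  0.366  2.225 -0.807  0.206  2.314] [[-0.995, 0.005, 0.1], [0.005, 1.0, 0.002], [-0.1, 0.002, -0.995]] [-7.79608800e-02  4.37368198e-04  6.31273043e-05]
```

{"op": "drive_tool", "data": {"commands": [[[0,0,0],[0.5,0,0.05],-0.5],[[0,0,0],[1,0,0.1],-0.5],[[0,0,0],[1.5,0,0.15],-0.5],[[0,0,0],[2,0,0.2],-0.5],[[0,0,0],[2.5,0,0.25],-0.5],[[0,0.01,0],[3,0,0.3],-0.5],[[0,0.02,0],[3.4,0,0.3],-0.5],[[0,0.02,0],[3.4,0,0.3],-0.5]]}}

```text
clock: 9.87
position: [0.5046, 0.1939, 0.0463]
ee_rot: [-0.59, 2.753, 0.105]
force: [-2.0, -1.1, 0.1]
width: 0.54
gripper_force: 25.0
```

Run:
```python
from h import *
s=readout.observe();R=Ro.from_rotvec(s["ee_rot"]).as_matrix();print(s["joints"].round(3),(R.T@bedR()).round(3).tolist(),bedR().T@(s["position"]-O))
i=cams.camera_info("wrist");cv2.imwrite("pics/w3.png",cams.get_image("wrist"))
```

```text
[-0.717  0.435  0.311  2.283 -0.862  0.162  2.373] [[-0.993, 0.005, 0.121], [0.005, 1.0, 0.002], [-0.121, 0.003, -0.993]] [-0.11208515  0.00055012  0.00046796]
```

View pics/w3.png

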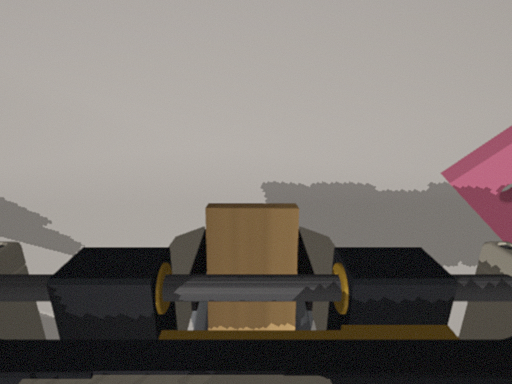

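The wrist view shows the coupon between the pads with its low end at row 204, x 207–298, drawn 65 mm down the bed. Next I lift it along the bed normal, move it right, then take it over the gauge for a close look.

```bash
cat >> h.py <<'E'
Rtc=np.array([[-.995,.005,.099],[.005,1,.002],[-.099,.002,-.995]])
def flat(deg): return Ro.from_euler('z',deg,degrees=True).as_matrix()@Rtc.T
E
python3 - <<'E'
from h import *
s=readout.observe();R=Ro.from_rotvec(s["ee_rot"]).as_matrix()
go(R,bed([-.112,0,.035]),"A");go(R,bed([-.105,-.12,.06]),"B")
print(bed([-.105,-.12,.06]))
go(flat(5),[.56,.03,.25],"C");go(flat(-12),[.64,-.055,.26],"D")
E
```

```text
A turn [0.0, 0.0, 0.0] cm [0.43, -0.05, -3.43]
B turn [0.0, 0.0, 0.0] cm [-0.02, -12.04, -6.03]
[0.5364961  0.07602054 0.10289867]
C turn [0.0421, 0.4273, 0.3406] cm [-5.08, -17.14, -19.86]
D turn [0.077, 0.4159, 0.6375] cm [-9.02, -28.17, -19.6]
```

{"op": "drive_tool", "data": {"commands": [[[0,0,0],[0.2,0,-1.7],-0.5],[[0,0,0],[0.4,0,-3.4],-0.5],[[0,0,0],[0.4,-1,-4.5],-0.5],[[0,0,0],[0.4,-4,-5.5],-0.5],[[0,0,0],[0.2,-8,-6],-0.5],[[0,0,0],[0,-12,-6],-0.5],[[0,0.1,0.08],[-1,-13,-9],-0.5],[[0,0.2,0.16],[-2,-14.5,-12],-0.5],[[0,0.3,0.24],[-3.5,-16,-16],-0.5],[[0.042,0.4,0.32],[-5,-17,-19.8],-0.5],[[0.042,0.427,0.34],[-5,-17,-19.8],-0.5],[[0.05,0.427,0.4],[-6,-20,-19.8],-0.5],[[0.06,0.42,0.5],[-7,-23,-19.8],-0.5],[[0.077,0.416,0.6],[-8,-26,-19.7],-0.5],[[0.077,0.416,0.6375],[-9,-28.2,-19.6],-0.5],[[0.077,0.416,0.6375],[-9,-28.2,-19.6],-0.5],[[0.077,0.416,0.6375],[-9,-28.2,-19.6],-0.5],[[0.077,0.416,0.6375],[-9,-28.2,-19.6],-0.5]]}}

```text
clock: 11.42
position: [0.6398, -0.0545, 0.2597]
ee_rot: [-0.324, -3.026, -0.02]
force: [-0.4, -0.0, -1.3]
width: 0.539
gripper_force: 25.0
```

Run:
```python
from h import *
s=readout.observe();R=Ro.from_rotvec(s["ee_rot"]).as_matrix();print(s["joints"].round(3),(R@Rtc).round(3).tolist(),s["position"],s["force"])
i=cams.camera_info("wrist");np.save("i4.npy",i,allow_pickle=True);a=cams.get_image("wrist");cv2.imwrite("pics/w4.png",a)
cv2.imwrite("pics/scene4.png",cams.get_image("scene"))
sc=cv2.imread("pics/scene4.png")[110:290,130:370]
cv2.imwrite("pics/c4.png",np.vstack([cv2.resize(a,(400,300)),cv2.resize(sc,(400,300))]))
```

```text
[-0.511  0.632  0.929  1.431 -0.488  1.428  1.798] [[0.978, 0.207, 0.0], [-0.207, 0.978, -0.0], [-0.0, 0.001, 1.0]] [ 0.63982624 -0.0545452   0.25968309] [-0.43661285 -0.00325459 -1.26042498]
```

View pics/c4.png

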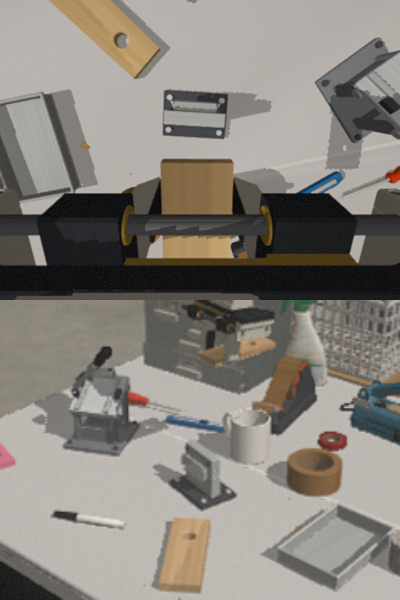

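The wrist view shows the gauge at about (250,146) in full-frame pixels, with its four bolts and its wall visible, and the pan's left part at (55,185). The scene view shows the bar up and the coupon held level. I crop the gauge and measure its wall top at z = 0.09.

Run:
```python
from h import *
a=cv2.imread("pics/w4.png");c=a[105:190,195:305]
cv2.imwrite("pics/c5.png",cv2.resize(c,None,fx=6,fy=6,interpolation=cv2.INTER_CUBIC))
```

```text
(no output)
```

View pics/c5.png

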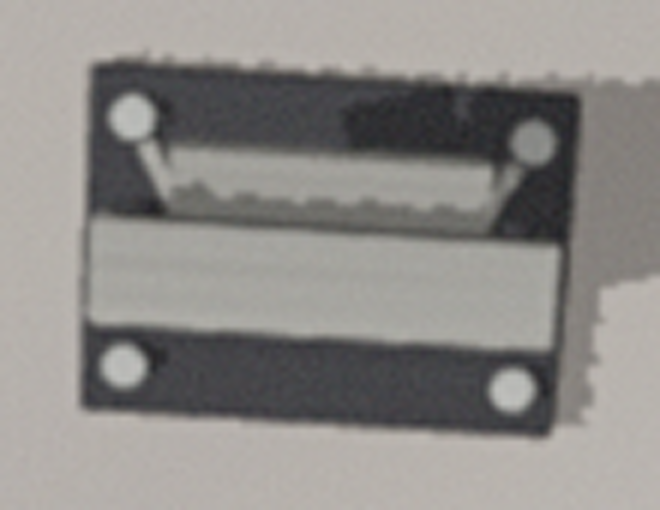

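The crop shows the wall's top face with corners at (92,215), (560,242), (555,352) and (85,325) in 6x crop pixels. The flared lips are on the image-up side, which is the robot's side. The bolts are at (132,117), (533,143), (512,389) and (123,365).

Run:
```python
from h import *
i=np.load("i4.npy",allow_pickle=True).item()
f=lambda p:(195+(p[0]+.5)/6-.5,105+(p[1]+.5)/6-.5)
P=np.array([onz("wrist",f(p),.09,i) for p in [(92,215),(560,242),(555,352),(85,325)]])
print(P.round(4),"w",np.linalg.norm(P[0]-P[1]),np.linalg.norm(P[3]-P[2]),"t",np.linalg.norm(P[0]-P[3]),np.linalg.norm(P[1]-P[2]))
c=P.mean(0);d=P[1]+P[2]-P[0]-P[3];print("centre",c,"yaw",np.degrees(np.arctan2(-d[0],d[1])))
B=np.array([onz("wrist",f(p),.01,i) for p in [(132,117),(533,143),(512,389),(123,365)]])
d=B[1]+B[2]-B[0]-B[3];print("bolts c",B.mean(0),"yaw",np.degrees(np.arctan2(-d[0],d[1])),np.linalg.norm(B[0]-B[1]),np.linalg.norm(B[0]-B[3]))
B=np.array([onz("wrist",f(p),.006,i) for p in [(92,65),(578,95),(548,433),(84,408)]])
d=B[1]+B[2]-B[0]-B[3];print("base c",B.mean(0),"yaw",np.degrees(np.arctan2(-d[0],d[1])),np.linalg.norm(B[0]-B[1]),np.linalg.norm(B[0]-B[3]))
# coupon low end
hsv=cv2.cvtColor(cv2.imread("pics/w4.png"),cv2.COLOR_BGR2HSV);m=cv2.inRange(hsv,(8,70,60),(25,255,255))
sub=m[195:260,195:310]
for y in (212,220,228): xs=np.where(m[y,195:310])[0]+195;print(y,xs.min(),xs.max())
s=readout.observe();R=Ro.from_rotvec(s["ee_rot"]).as_matrix()
cp=s["position"]+R@Rtc@np.array([.047,0,0]);print("coupon pred",cp)
```

```text
[[ 0.5804 -0.0867  0.09  ]
 [ 0.6035 -0.0034  0.09  ]
 [ 0.6233 -0.0081  0.09  ]
 [ 0.5997 -0.0928  0.09  ]] w 0.08642028486133693 0.0879104296501987 t 0.020331665554141728 0.020392360815342316
centre [ 0.60171289 -0.04776881  0.09      ] yaw -15.51702146328832
bolts c [ 0.60189817 -0.04794682  0.01      ] yaw -15.824594899704525 0.09074463195134161 0.056284853723598385
base c [ 0.60181805 -0.0478249   0.006     ] yaw -15.511630902807443 0.1103865387659125 0.07848570428571956
212 206 298
220 206 297
228 206 298
coupon pred [ 0.68570535 -0.0633697   0.26006111]
```

```bash
cat >> h.py <<'E'
G=np.array([.6018,-.0479,.058]);GY=-15.5;gx=np.array([np.cos(np.radians(GY)),np.sin(np.radians(GY)),0])
def gp(tip,dz=0): return G+gx*(tip-.07-.047)+[0,0,-.006+dz]
E
python3 - <<'E'
from h import *
print(gp(-.06))
go(flat(GY),gp(-.05,.16),"hi");go(flat(GY),gp(-.05,.0),"pre")
E
```

```text
[ 0.43123741 -0.00059881  0.052     ]
hi turn [-0.0047, -0.0001, 0.063] cm [19.92, 0.72, 6.81]
pre turn [-0.0047, -0.0001, 0.063] cm [18.34, 0.67, 22.73]
```

{"op": "drive_tool", "data": {"commands": [[[0,0,0.02],[4,0.1,0],-0.5],[[0,0,0.04],[8,0.3,0],-0.5],[[0,0,0.06],[12,0.5,1],-0.5],[[-0.005,0,0.063],[16,0.7,3],-0.5],[[-0.005,0,0.063],[19.9,0.7,6.8],-0.5],[[-0.005,0,0.063],[19.5,0.7,10.5],-0.5],[[-0.005,0,0.063],[19.1,0.7,14.5],-0.5],[[-0.005,0,0.063],[18.8,0.7,18],-0.5],[[-0.005,0,0.063],[18.5,0.7,21],-0.5],[[-0.005,0,0.063],[18.3,0.7,22.7],-0.5],[[-0.005,0,0.063],[18.3,0.7,22.7],-0.5],[[-0.005,0,0.063],[18.3,0.7,22.7],-0.5],[[-0.005,0,0.063],[18.3,0.7,22.7],-0.5]]}}

```text
clock: 12.6
position: [0.4427, -0.004, 0.0535]
ee_rot: [-0.42, -3.017, -0.024]
force: [1.1, -0.3, -1.0]
width: 0.544
gripper_force: 25.0
```

Run:
```python
from h import *
s=readout.observe();R=Ro.from_rotvec(s["ee_rot"]).as_matrix();print(s["joints"].round(3),s["position"]-gp(-.05))
go(flat(GY),gp(-.05),"pre");go(flat(GY),gp(-.02),"lip");go(flat(GY),gp(.033),"in")
sc=cams.get_image("scene");cv2.imwrite("pics/scene5.png",sc);t=cams.get_image("top")
for n in("scene","top"):
  print(n,[proj(n,gp(-.05)+R@Rtc@np.array(q)).round(1).tolist() for q in ([.117,.025,.012],[.117,-.025,.012],[-.023,.025,.012],[-.023,-.025,.012],[.117,-.025,0],[-.023,-.025,0])])
cv2.imwrite("pics/c6.png",np.hstack([cv2.resize(sc[190:270,180:280],(400,320),interpolation=cv2.INTER_CUBIC),cv2.resize(t[165:245,210:310],(400,320),interpolation=cv2.INTER_CUBIC)]))
```

```text
[-0.681  0.563  0.837  2.16  -0.623  0.789  1.877] [ 0.00182138 -0.00073749  0.00150139]
pre turn [0.0005, 0.0021, -0.0012] cm [0.18, 0.02, 0.17]
lip turn [0.0005, 0.0021, -0.0012] cm [-2.81, 0.04, -0.12]
in turn [0.0005, 0.0021, -0.0012] cm [-8.08, 0.07, -0.64]
scene [[232.4, 207.6], [241.2, 214.5], [192.5, 221.3], [200.8, 228.9], [241.3, 217.9], [201.1, 232.4]]
top [[243.7, 196.6], [256.2, 199.5], [235.1, 231.5], [247.7, 234.5], [256.2, 200.0], [247.8, 234.8]]
```

View pics/c6.png

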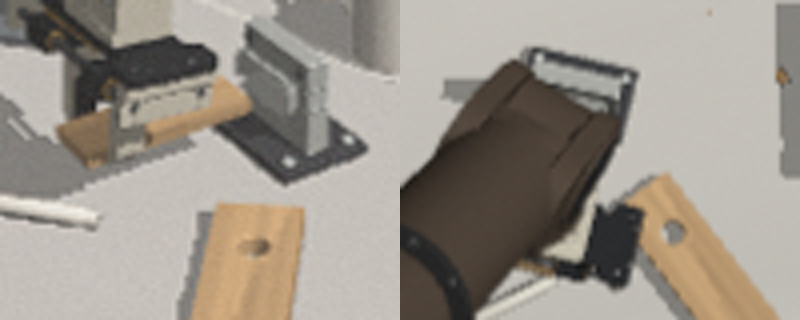

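The scene crop shows the coupon's lower edge running from (245,112) to (88,168), within about 1 px of the prediction. It is level and aimed at the flared side, so I move to the lips.

{"op": "drive_tool", "data": {"commands": [[[0,0,0],[-0.5,0.03,0.1],-0.5],[[0,0,0],[-1.2,0.03,0.05],-0.5],[[0,0,0],[-1.9,0.04,-0.02],-0.5],[[0,0,0],[-2.6,0.04,-0.1],-0.5],[[0,0,0],[-2.8,0.04,-0.12],-0.5],[[0,0,0],[-2.8,0.04,-0.12],-0.5],[[0,0,0],[-2.8,0.04,-0.12],-0.5]]}}

```text
clock: 13.28
position: [0.469, -0.0118, 0.0506]
ee_rot: [-0.422, -3.015, -0.022]
force: [-1.1, -0.2, -0.4]
width: 0.541
gripper_force: 25.0
```

Run:
```python
from h import *
s=readout.observe();print(s["position"]-gp(-.02),s["force"])
go(flat(GY),gp(-.02),"lip");go(flat(GY),gp(.034),"in")
```

```text
[-0.00076018 -0.00054604 -0.00135515] [-1.09902676 -0.23080321 -0.36260501]
lip turn [-0.0005, 0.0004, -0.0025] cm [-0.04, 0.07, -0.14]
in turn [-0.0005, 0.0004, -0.0025] cm [-5.42, 0.11, -0.67]
```

{"op": "drive_tool", "data": {"commands": [[[0,0,0],[0,0.08,-0.14],-0.5],[[0,0,0],[-0.5,0.08,-0.19],-0.5],[[0,0,0],[-1.2,0.08,-0.26],-0.5],[[0,0,0],[-1.9,0.09,-0.33],-0.5],[[0,0,0],[-2.6,0.1,-0.4],-0.5],[[0,0,0],[-2.6,0.1,-0.4],-0.5]]}}

```text
clock: 13.78
position: [0.4966, -0.0185, 0.0523]
ee_rot: [-0.421, -3.017, -0.022]
force: [0.7, -0.6, -1.4]
width: 0.541
gripper_force: 25.0
```

Run:
```python
from h import *
s=readout.observe();print(s["position"]-gp(.006),s["force"],s["ft_torque"])
go(flat(GY),gp(.034),"in")
```

```text
[ 0.00178687 -0.0002417   0.00030525] [ 0.72492358 -0.63457368 -1.39536815] [-0.04762251 -0.07611073  0.0203298 ]
in turn [-0.0006, 0.0026, -0.0021] cm [-2.61, -0.01, -0.22]
```

No contact force so far, so I push through.

{"op": "drive_tool", "data": {"commands": [[[0,0,0],[-0.6,0,-0.06],-0.5],[[0,0,0],[-1.2,0,-0.12],-0.5],[[0,0,0],[-1.8,0,-0.17],-0.5],[[0,0,0],[-2.4,0,-0.22],-0.5],[[0,0,0],[-2.9,0,-0.28],-0.5],[[0,0,0],[-2.9,0,-0.28],-0.5],[[0,0,0],[-2.9,0,-0.28],-0.5],[[0,0,0],[-2.9,0,-0.28],-0.5]]}}

```text
clock: 14.45
position: [0.5223, -0.0258, 0.052]
ee_rot: [-0.421, -3.014, -0.023]
force: [-0.2, -0.1, -0.5]
width: 0.541
gripper_force: 25.0
```

Run:
```python
from h import *
s=readout.observe();print(s["position"]-gp(.034),s["force"],s["width"])
a=cams.get_image("wrist");cv2.imwrite("pics/w7.png",a);i=cams.camera_info("wrist")
R=Ro.from_rotvec(s["ee_rot"]).as_matrix()
print([proj("wrist",s["position"]+R@Rtc@np.array([-.023,y,.012]),i).round(1).tolist() for y in(.025,-.025)])
m=cv2.inRange(cv2.cvtColor(a,cv2.COLOR_BGR2HSV),(8,70,60),(25,255,255))
print([(x,np.where(m[150:,x])[0].min()+150) for x in range(215,295,15)])
t=onz;P=[(-.095,-.065),(-.095,.065),(.095,.065),(.095,-.065)]
go(flat(GY),gp(-.05),"out")
```

```text
[ 4.77802880e-04 -1.12003975e-04  2.03267268e-05] [-0.24010703 -0.12467947 -0.51242735] 0.5410857152227967
[[295.6, 210.5], [201.5, 211.0]]
[(215, np.int64(204)), (230, np.int64(204)), (245, np.int64(204)), (260, np.int64(204)), (275, np.int64(204)), (290, np.int64(204))]
out turn [-0.0002, 0.0003, -0.0023] cm [8.4, -0.07, 0.84]
```

Through freely: tip about 34 mm past the centre with no contact force. I draw it back out, lift, and take it to look at the pan.

{"op": "drive_tool", "data": {"commands": [[[0,0,0],[0.7,0,0.07],-0.5],[[0,0,0],[1.5,0,0.15],-0.5],[[0,0,0],[2.5,0,0.25],-0.5],[[0,0,0],[3.5,0,0.35],-0.5],[[0,0,0],[4.5,0,0.45],-0.5],[[0,0,0],[5.5,0,0.55],-0.5],[[0,0,0],[6.5,0,0.65],-0.5],[[0,0,0],[7.5,0,0.75],-0.5],[[0,0,0],[8.5,-0.05,0.85],-0.5],[[0,0,0],[8.5,-0.05,0.85],-0.5],[[0,0,0],[8.9,0,-3],-0.5],[[0,0,0],[9.3,0,-7],-0.5],[[0,0,0],[9.7,0,-11],-0.5],[[0,0,0],[10.1,0,-15],-0.5],[[0,0,0],[10.4,0,-18],-0.5]]}}

```text
clock: 15.75
position: [0.4407, -0.0034, 0.2443]
ee_rot: [-0.424, -3.017, -0.023]
force: [1.2, 0.6, 0.1]
width: 0.545
gripper_force: 25.0
```

Run:
```python
from h import *
s=readout.observe();print(s["position"],s["force"])
go(flat(0),[.56,-.25,.26],"M");go(flat(0),[.67,-.36,.26],"L")
```

```text
[ 0.44066161 -0.00339908  0.24430083] [1.16545267 0.62412191 0.05671687]
M turn [0.0268, 0.0032, -0.2727] cm [-18.03, -20.42, -3.36]
L turn [0.0268, 0.0032, -0.2727] cm [-31.57, -27.96, -4.68]
```

{"op": "drive_tool", "data": {"commands": [[[0,0,-0.05],[-2,-4,-3],-0.5],[[0,0,-0.1],[-4,-8,-3.3],-0.5],[[0,0,-0.15],[-8,-12,-3.3],-0.5],[[0,0,-0.2],[-12,-16,-3.3],-0.5],[[0.027,0.003,-0.25],[-17,-20,-3.5],-0.5],[[0.027,0.003,-0.273],[-21,-22,-3.8],-0.5],[[0.027,0.003,-0.273],[-25,-24,-4.2],-0.5],[[0.027,0.003,-0.273],[-28,-26,-4.5],-0.5],[[0.027,0.003,-0.273],[-31.5,-28,-4.7],-0.5],[[0.027,0.003,-0.273],[-31.5,-28,-4.7],-0.5],[[0.027,0.003,-0.273],[-31.5,-28,-4.7],-0.5],[[0.027,0.003,-0.273],[-31.5,-28,-4.7],-0.5]]}}

```text
clock: 16.75
position: [0.6697, -0.3636, 0.2541]
ee_rot: [-0.01, -3.038, 0.0]
force: [-0.4, -0.6, -1.9]
width: 0.545
gripper_force: 25.0
```

Run:
```python
from h import *
s=readout.observe();print(s["position"],s["joints"].round(2))
i=cams.camera_info("wrist");np.save("i8.npy",i,allow_pickle=True);a=cams.get_image("wrist");cv2.imwrite("pics/w8.png",a)
```

```text
[ 0.66970634 -0.36355111  0.25408667] [ 0.05  0.83  0.86  1.04 -0.53  1.57  2.33]
```

View pics/w8.png

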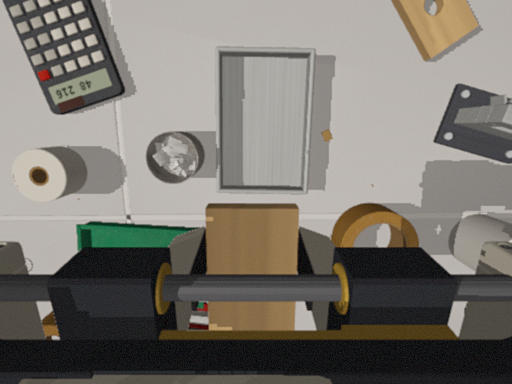

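The wrist view shows the whole pan. Its outer rim corners are about (216,47), (315,47), (309,194) and (216,193). The tin is at (175,157) and the brown tape at (374,240).

```bash
cat >> h.py <<'E'
def pp(P,yaw,z,dx=0):
    a=np.radians(yaw);return np.array([P[0]+(dx-.047)*np.cos(a),P[1]+(dx-.047)*np.sin(a),z])
E
python3 - <<'E'
from h import *
i=np.load("i8.npy",allow_pickle=True).item()
P=np.array([onz("wrist",p,.031,i) for p in [(216,47),(315,47),(309,194),(216,193.5)]])
n=np.linalg.norm;print(P.round(4),n(P[0]-P[1]),n(P[3]-P[2]),n(P[0]-P[3]),n(P[1]-P[2]))
c=P.mean(0);d=P[3]+P[2]-P[0]-P[1];y=np.degrees(np.arctan2(d[1],d[0]));print(c,y)
go(flat(y),pp(c,y,.12),"hi");go(flat(y),pp(c,y,.02),"lo")
E
```

```text
[[ 0.5089 -0.404   0.031 ]
 [ 0.5096 -0.2848  0.031 ]
 [ 0.6911 -0.2859  0.031 ]
 [ 0.6897 -0.4096  0.031 ]] 0.11926541760277777 0.12368700526009492 0.1808099450290826 0.18145825968804197
[ 0.59983158 -0.34606345  0.031     ] -1.056374094032132
hi turn [-0.0031, -0.0043, 0.0177] cm [10.17, 1.59, 14.61]
lo turn [-0.0031, -0.0043, 0.0177] cm [9.14, 1.58, 24.56]
```

{"op": "drive_tool", "data": {"commands": [[[0,0,0.018],[4,0.5,3],-0.5],[[0,0,0.018],[7,1.1,6.5],-0.5],[[0,-0.004,0.018],[10.2,1.6,10],-0.5],[[0,-0.004,0.018],[10.2,1.6,14],-0.5],[[0,-0.004,0.018],[9.8,1.6,18],-0.5],[[0,-0.004,0.018],[9.4,1.6,21.5],-0.5],[[0,-0.004,0.018],[9.25,1.6,23.5],-0.5],[[0,-0.004,0.018],[9.2,1.6,24.2],-0.5],[[0,-0.004,0.018],[9.2,1.6,24.2],-0.5],[[0,-0.004,0.018],[9.2,1.6,24.2],-0.5],[[0,-0.004,0.018],[9.2,1.6,24.2],-0.5]]}}

```text
clock: 17.72
position: [0.5545, -0.3432, 0.0279]
ee_rot: [-0.032, -3.047, 0.002]
force: [0.6, 1.1, -1.2]
width: 0.543
gripper_force: 25.0
```

Run:
```python
from h import *
s=readout.observe();print(s["position"],s["force"])
P=[.5998,-.3461]
print(s["position"]-pp(P,-1,.0235));go(flat(-1),pp(P,-1,.006),"6mm");go(flat(-1),pp(P,-1,.003),"3mm")
```

```text
[ 0.55454406 -0.34319157  0.0279119 ] [ 0.57649583  1.09177749 -1.23989096]
[0.0017369  0.00208816 0.0044119 ]
6mm turn [-0.004, 0.0051, 0.0013] cm [-0.04, -0.21, 2.2]
3mm turn [-0.004, 0.0051, 0.0013] cm [-0.07, -0.21, 2.5]
```

{"op": "drive_tool", "data": {"commands": [[[0,0.003,0],[0,-0.1,0.6],-0.5],[[0,0.003,0],[0,-0.1,1.1],-0.5],[[0,0.003,0],[0,-0.1,1.5],-0.5],[[0,0.003,0],[0,-0.1,1.7],-0.5],[[0,0.003,0],[0,-0.1,1.7],-0.5],[[0,0.003,0],[0,-0.1,1.7],-0.5],[[0,0.003,0],[0,-0.1,1.7],-0.5]]}}

```text
clock: 18.3
position: [0.5517, -0.3434, 0.0086]
ee_rot: [-0.033, -3.041, -0.001]
force: [0.9, -0.3, -1.0]
width: 0.542
gripper_force: 25.0
```

Run:
```python
from h import *
s=readout.observe();print(s["position"],s["force"],s["ft_torque"])
P=[.5998,-.3461]
go(flat(-1),pp(P,-1,.003),"3mm")
```

```text
[ 0.5516571  -0.34336746  0.00862463] [ 0.87452918 -0.25399089 -1.00236732] [ 0.06079484 -0.08384989  0.01382391]
3mm turn [-0.0021, -0.0008, 0.001] cm [-0.17, -0.19, 0.55]
```

{"op": "drive_tool", "data": {"commands": [[[0,0,0],[0,-0.1,0.15],-0.5],[[0,0,0],[0,-0.1,0.3],-0.5],[[0,0,0],[0,-0.1,0.4],-0.5],[[0,0,0],[0,-0.1,0.45],-0.5],[[0,0,0],[0,-0.1,0.45],-0.5],[[0,0,0],[0,-0.1,0.45],-0.5]]}}

```text
clock: 18.8
position: [0.5512, -0.3444, 0.0043]
ee_rot: [-0.032, -3.042, -0.001]
force: [-0.6, 0.4, 2.6]
width: 0.545
gripper_force: 26.2
```

{"op": "drive_tool", "data": {"commands": [[[0,0,0],[0,0,0.05],-0.5],[[0,0,0],[0,0,0.05],0.1],[[0,0,0],[0,0,0.05],0.2],[[0,0,0],[0,0,0.05],0.3],[[0,0,0],[0,0,0.05],0.3],[[0,0,0],[0,0,0.05],0.3],[[0,0,0],[0,0,0.05],0.3]]}}

```text
clock: 19.38
position: [0.5515, -0.3448, 0.0041]
ee_rot: [-0.033, -3.042, 0.0]
force: [-0.8, -0.4, 5.7]
width: 0.649
gripper_force: 2.8
```

{"op": "drive_tool", "data": {"commands": [[[0,0,0],[0.05,0,-0.5],0.3],[[0,0,0],[0.15,0,-1.5],0.3],[[0,0,0],[0.3,0,-3],0.3],[[0,0,0],[0.5,0,-5],0.3],[[0,0,0],[0.2,0,-9],0.3],[[0,0,0],[-3,0,-13],0.3],[[0,0,0],[-7,0,-17],0.3],[[0,0,0],[-10,0,-21],0.3],[[0,0,0],[-11,-1,-24],0.3],[[0,0,0],[-11,-1,-24],0.3],[[0,0,0],[-11,-1,-24],0.3]]}}

```text
clock: 20.3
position: [0.6873, -0.3585, 0.2375]
ee_rot: [-0.029, -3.048, 0.007]
force: [-0.1, -1.0, -0.1]
width: 0.649
gripper_force: 0.0
```

Run:
```python
from h import *
i=cams.camera_info("wrist");a=cams.get_image("wrist");t=cams.get_image("scene");s=readout.observe();print(s["position"],s["clock"],s["force"])
m=cv2.inRange(cv2.cvtColor(a,cv2.COLOR_BGR2HSV),(8,70,60),(25,255,255))
c=max([k for k in cv2.findContours(m[:200,205:325],0,1)[0]],key=cv2.contourArea)+np.array([205,0])
b=cv2.boxPoints(cv2.minAreaRect(c));P=np.array([onz("wrist",p,.015,i) for p in b]);print(P.round(3),P.mean(0))
cv2.imwrite("pics/c9.png",np.hstack([a,cv2.resize(t[150:300,170:400],(288,384))]))
```

```text
[ 0.6842268  -0.35772447  0.23289522] 20.4 [-0.62629179  0.98927562 -0.52625699]
[[ 0.527 -0.367  0.015]
 [ 0.528 -0.318  0.015]
 [ 0.667 -0.317  0.015]
 [ 0.666 -0.37   0.015]] [ 0.59709218 -0.34287129  0.015     ]
```

View pics/c9.png

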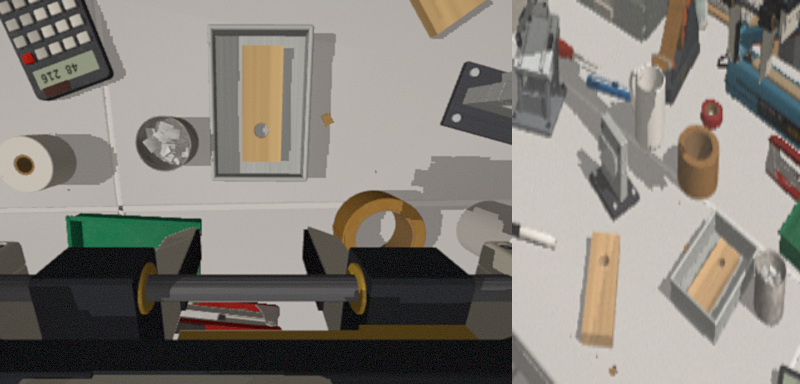

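The picture shows the coupon flat in the pan, from (241,45) to (285,163). At floor height it measures 140 x 50 mm and sits about 4 mm off the pan's centre. The bystanders show no sign of having moved, so I hand in.

```bash
python3 -c "
from cell import job;print(job.sign_off())"
```

```text
the job is handed in; nothing more can be done
None
```

I did every step and handed the job in at about 20 s: the bar is up (about 0.93 rad), the coupon went about 34 mm through the gauge and back out, and it lies flat in the pan about 4 mm off centre; the sign-off returned no verdict.

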